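Hang the weighing trays nested on the hook

TASK

The three weighing trays belong nested on the one hook; the largest already hangs there, loosely. Thread the eye of the medium tray over the hook's upturned tip, nest it in the large one and slide both back along the bar until the large tray meets the rubber-faced stop, which is clamped somewhere along the bar and must be found by feel; press home with a steady push of about 10 N for a moment, never over 25 N, and let go. Then nest the small tray inside the medium one and press it home in the same way, and leave all three hanging upright and snug in one another, with the other things on the worktop left where they are.

Things in the scene. Friction and masses are not known exactly. Their poses are not given: they have to be found in the camera images.
- hook: fixed hook stand. Origin on the worktop under its 16 mm post; z up, x away from the hook's tip. Base plate x = -185 to 35, y = +-65, 10 mm thick. From the post top a round bar 10 mm thick runs to -x, rising 0.04 mm per mm: its upper side, on which eyes rest, is at z = 177 - 0.04 x mm (x negative), straight until x = -165 mm, then the upturned tip
- hook_tip (a point): highest point of the hook's upturned end, 194 mm above the worktop, at x = -177 mm of the stand; the end reaches to x = -182 mm. The tip rises from x = -165 mm, where the underside of the bar is at 174 mm, so an eye passes it with its upper edge 196 to 201 mm above the worktop. Axes as the stand
- stop_mount: boss at the root of the bar, on the post axis, 172 mm up; axes as the stand. It carries the stop: a collar clamped on the bar with an upright rubber face 24 mm wide reaching 40 mm above the bar, its front anywhere from x = -70 to -95 mm of the stand (not measured, feel for it; it does not slip). The face gives 0.4 mm per N, up to 6 mm, then is rigid. The boss's own pose says nothing of the collar's place
- tray_large: largest of three bare-metal trays, 260 g. Origin: underside centre, in its handle's mid-plane; z up, x from open front to back. Box 124 wide (y), 90 tall, 30 deep (x -4 to 26 mm), walls 3; beaded floor lip to x = -19. Flat upright handle 28 wide (y), 8 thick (x +-4), top at z = 170. Eye through it along x: 20 wide, z = 100 to 130. Hangs loosely on the bar at the start (handle at x = -125 to -110 mm of the stand), leaning 0.04 rad; slides when pushed
- tray_medium: middle-sized of three bare-metal trays, 200 g. Origin: underside centre, in its handle's mid-plane; z up, x from open front to back. Box 104 wide (y), 70 tall, 28 deep (x -4 to 24 mm), walls 3; beaded floor lip to x = -19. Flat upright handle 36 wide (y), 8 thick (x +-4), top at z = 162. Eye through it along x: 20 wide, z = 92 to 122. Grip the tab above the eye across its 36 mm (y), so the fingers stay beside handles already hung
- tray_small: smallest of three bare-metal trays, 150 g. Origin: underside centre, in its handle's mid-plane; z up, x from open front to back. Box 84 wide (y), 52 tall, 26 deep (x -4 to 22 mm), walls 3; beaded floor lip to x = -19. Flat upright handle 44 wide (y), 8 thick (x +-4), top at z = 154. Eye through it along x: 20 wide, z = 84 to 114. Grip the tab above the eye across its 44 mm (y), so the fingers stay beside handles already hung
- tray_large_eye (a point): middle of the upper edge of the eye of the large tray, the edge that rests on the bar; 130 mm above the tray's underside; axes as the tray
- tray_medium_eye (a point): middle of the upper edge of the eye of the medium tray, the edge that rests on the bar; 122 mm above the tray's underside; axes as the tray
- tray_small_eye (a point): middle of the upper edge of the eye of the small tray, the edge that rests on the bar; 114 mm above the tray's underside; axes as the tray
- weight: brass check weight, 30 mm wide, 40 mm tall; to be left alone; origin centre of the underside
- weight_small: brass check weight, 24 mm wide, 32 mm tall; to be left alone; origin centre of the underside
- tape_roll: roll of tape lying flat, 94 mm wide, 25 mm tall; to be left alone; origin centre of the underside
- stamp: hand stamp, 30 x 52 mm, 78 mm tall; to be left alone; origin centre of the underside
There are look-alikes about, which are no part of the job. What is shaped like the tray_small but green is not meant.

How it is judged:
On the way, in this order (a step that is already met when the one before it is completed fails the run):
1. the medium tray is nested in the large one and pressed against it with more than 5 N, the large one against the stop (contact force between tray_medium and tray_large above 5 N and contact force between tray_large and stop_mount above 3 N and x of tray_medium_eye in the frame of tray_large_eye between -0.0105 and -0.006 m), for 0.2 s.
2. the small tray is nested in the medium one and pressed against it with more than 5 N (contact force between tray_small and tray_medium above 5 N and contact force between tray_large and stop_mount above 3 N and x of tray_small_eye in the frame of tray_medium_eye between -0.0105 and -0.006 m), for 0.2 s.
At the end, for the whole second after the job is handed in: All three trays hang at rest by their eyes on the bar, upright within 0.12 rad: the large one touching the stop's rubber face, the medium nested in it and the small in the medium, handles lying against each other (mid-planes 6 to 10.5 mm apart, within 10 mm sideways) (contact force between tray_large and stop_mount above 0.03 N and x of tray_large_eye in the frame of hook between -0.157 and -0.06 m and y of tray_large_eye in the frame of hook between -0.01 and 0.01 m and z of tray_large_eye in the frame of hook between 0.174 and 0.192 m and angle between each of tray_large, tray_medium, tray_small's own z axis and vertical below 0.12 rad and linear speed of each of tray_large, tray_medium, tray_small below 0.02 m/s and angular speed of each of tray_large, tray_medium, tray_small below 0.2 rad/s and x of tray_medium_eye in the frame of hook between -0.157 and -0.06 m and y of tray_medium_eye in the frame of hook between -0.01 and 0.01 m and z of tray_medium_eye in the frame of hook between 0.174 and 0.192 m and x of tray_small_eye in the frame of hook between -0.157 and -0.06 m and y of tray_small_eye in the frame of hook between -0.01 and 0.01 m and z of tray_small_eye in the frame of hook between 0.174 and 0.192 m and x of tray_medium in the frame of tray_large between -0.0105 and -0.006 m and y of tray_medium in the frame of tray_large between -0.01 and 0.01 m and z of tray_medium in the frame of tray_large between 0.003 and 0.013 m and x of tray_small in the frame of tray_medium between -0.0105 and -0.006 m and y of tray_small in the frame of tray_medium between -0.01 and 0.01 m and z of tray_small in the frame of tray_medium between 0.003 and 0.013 m).
It fails at once if the hook stand is struck or loaded with more than 35 N in all (contact force between anything else and hook above 35 N).
It fails at once if a tray is pressed against the stop or another tray with more than 25 N (contact force between anything else and stop_mount above 25 N or contact force between any of tray_medium, tray_small and tray_large above 25 N or contact force between tray_small and tray_medium above 25 N).
It fails at once if a bystander is moved more than 30 mm (distance of any of weight, weight_small, tape_roll, stamp from where it was at the start of the episode above 0.03 m).
It also fails if it takes over 64 s, if anything falls off the work surface, if the arm or the gripper's body presses on something with over 40 N, if the wrist force passes 120 N, or if a joint passes its speed limit or range.

ROBOT

A 6-joint arm with a two-finger parallel gripper is mounted at the origin on a cart in front of the work surface, level with it; the furniture and walls round the work are solid. World frame = base frame: x ahead of the robot, y to its left, z up, the work surface at z = 0. Lengths are in m, angles in rad, forces in N, time in s.
With the tool pointing down it reaches from about 0.225 to 0.875 m from the base axis. Payload 3.4 kg.
Tool frame: the origin (TCP) lies on the centre line of the jaws, within the pads' length; the fingertips stand 11 mm ahead of it and the grasp point (between the pads) lies 8 mm behind it; z points along the fingers, y is the line along which they close (so a half turn about z gives the same grasp; the last joint's range is limited). The gripper opens to 85 mm and grips with 20 to 120 N. Pads are 22 mm wide; open, the fingers measure 114 mm over their backs; the gripper's body (76 mm by 85 mm) begins 54 mm behind the grasp point. The pads swing forward as they close: fully open they stand 13 mm farther back than shut.
Start: joints at [1.005, 0.276, 1.505, -0, 1.361, -0.121], TCP at [0.247, 0.519, 0.242] pointing down, gripper open.
Joint ranges: [-2.89, 2.89], [-0.75, 2.08], [0.22, 2.7], [-1.18, 4.32], [0.11, 2.71], [-2.7, 2.7]. Speed limits (rad/s): [2.57, 2.57, 3.14, 3.14, 3.14, 3.14].

INTERFACE

Orientations are given as a unit quaternion [w, x, y, z].
In Python, from rig import manip, eyes, job gives the robot as it stands.
- The arm moves only by the tool drive_tool, never from a script. Its argument "rows" is a list of rows, each a list of 3 entries, a list of its own where there are three numbers: the turn, a rotation vector about the world's x, y, z in rad, then the shift along the world's x, y, z in cm, then the finger opening in cm, from 0 to 8.54. A call has 1 to 8 rows; each row shifts and turns the commanded pose from where the row before left it; what a row does not reach is not made up. A row lasts 1/8 s, in which the tool goes at most 62.5 mm and 10.7 degrees, less where a joint would pass 70% of its speed; a pose out of reach is approached as far as the arm can. A call is refused whole if a number of a shift passes 6.25 or a number of a turn 0.188, either way. A call with a gripper value outside its range is refused whole. The fingers move at their own pace and stop on an object; "force" is the grip in N (left out, the last holds). Time passes only in rows, so rows that do not move let the fingers close. It gives the time, the measured TCP pose, the force, the opening and the grip force at its end, in the units of the state.
- manip.get_state(): the state, without advancing time (a new reading comes with each control period).
- eyes.get_image(name): name is "scene" or "top" or "wrist"; returns the picture (420x560x3 uint8, red, green, blue); there is no depth.
- eyes.get_calibration(name): a dict with "camera_matrix" (3x3 intrinsics, pixels), "k1" (the pictures are not rectified: a ray, as slopes to the right and down, at radius r is drawn at 1 + k1 r^2 times it, then the intrinsics apply), "view" (4x4, takes a point from world to camera coordinates). Camera axes: x right, y up, looking along -z (the intrinsics and any distortion apply to the point x, -y, -z); pixel columns grow to the right and rows downward; lengths in m; the calibration is good to about 2 mm. A picture is of the moment at which its call begins: read the wrist's pose just before it. get_calibration takes no time and is no camera call; for the wrist camera it gives the pose at the moment of the call.
- job.sign_off(): hands the job in; it is judged then, once.
The state is a dict: "clock": time; "qpos": joint angles; "qd": joint speeds; "effort": joint torques, N m; "position": TCP position; "ee_rot": TCP orientation; "contact_force": force on the tool from outside, world axes, zero at the start; "moment": the same for the moment, N m; "width": finger opening in m; "gripper_force": force on a finger pad.
Only numpy, scipy, OpenCV 4.12 (cv2) and the standard library are available. Lean on these libraries where they do the work, as an engineer would, in place of code of your own. Each camera call takes 0.05 s, during which the arm holds its last target. There are 200 camera calls.

## Working session

There is one attempt and no reset: what is moved stays moved. The work goes in short steps, Python scripts to look and compute and a tool call to move; the robot and the scene stay as the last step left them, time stands still between calls to the robot, and variables do not carry over. Pictures are saved under pics/ and viewed, at most 10 in all, crops included, and the job is handed in when it is done.

Besides the shell and the picture viewer there is one more tool, called after ">>>" as name(argument=value, ...), one argument or row to a line, values as JSON. drive_tool: Moves the arm, as the interface text tells. Its arguments: {"type":"object","properties":{"rows":{"type":"array"},"force":{"type":"number"}},"required":["rows"]}

```bash
mkdir -p pics; ls
cat > h.py <<'E'
import numpy as np, cv2
from rig import manip, eyes, job
def snap(n,f):
    c=eyes.get_calibration(n); im=eyes.get_image(n); cv2.imwrite('pics/'+f+'.png',im[:,:,::-1]); return im,c
E
python3 - <<'E'
from h import *
import pickle
a,ca=snap('scene','s0'); b,cb=snap('top','t0')
pickle.dump({'scene':ca,'top':cb},open('cal.pkl','wb'))
print(ca,cb); print(manip.get_state())
E
```

```text
pics
{'camera_matrix': array([[497.04282895,   0.        , 272.5060825 ],
       [  0.        , 497.04282895, 214.76798074],
       [  0.        ,   0.        ,   1.        ]]), 'k1': -0.17334112723286865, 'view': array([[ 0.57905981, -0.81511137, -0.01682829, -0.35408799],
       [ 0.62228588,  0.4285515 ,  0.65506022, -0.40459496],
       [-0.52673525, -0.38979106,  0.75538925, -1.20773703],
       [ 0.        ,  0.        ,  0.        ,  1.        ]])} {'camera_matrix': array([[419.50677719,   0.        , 273.48795241],
       [  0.        , 419.50677719, 210.67707222],
       [  0.        ,   0.        ,   1.        ]]), 'k1': -0.060162555016294375, 'view': array([[ 1.54964742e-03, -9.99990171e-01, -4.15411278e-03,
        -7.87980148e-02],
       [ 9.86173628e-01,  8.39838297e-04,  1.65713214e-01,
        -5.65376663e-01],
       [-1.65708096e-01, -4.35347353e-03,  9.86165237e-01,
        -1.27323927e+00],
       [ 0.00000000e+00,  0.00000000e+00,  0.00000000e+00,
         1.00000000e+00]])}
{'clock': 0.1, 'qpos': array([ 1.00497319e+00,  2.76528116e-01,  1.50602877e+00,  2.15949171e-05,
        1.36073028e+00, -1.20993420e-01]), 'qd': array([-0.00147193, -0.00168684, -0.00208549, -0.00048495, -0.00010601,
       -0.00179117]), 'effort': array([ 2.30645266e-03, -4.17698658e+01, -2.46404493e+01, -4.16927160e-04,
        5.79271451e-03,  2.13844805e-05]), 'position': array([0.24716388, 0.51864323, 0.24151943]), 'ee_rot': array([-2.95210882e-04,  2.20587763e-01,  9.75366762e-01, -7.94230551e-04]), 'contact_force': array([-0.54704154, -0.26889189,  0.27540405]), 'moment': array([-0.00527139, -0.01983876,  0.0122771 ]), 'gripper_force': 0.0, 'width': 0.08528554031122763}
```

View pics/s0.png

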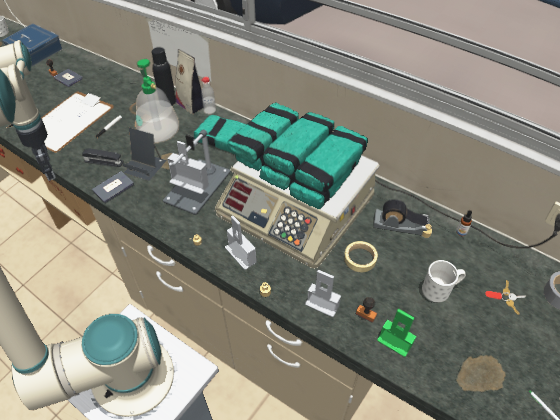

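View pics/t0.png

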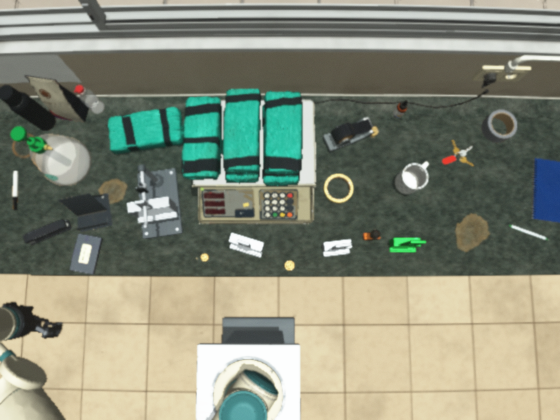

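The two views show the hook stand (scene 195,180; top 160,205), one tray at scene 240,243 / top 246,244, another at scene 322,293 / top 338,247, and the green look-alike at scene 398,333 / top 407,244. The first metal tray looks like the medium and the second like the small. I'll check that in one close composite.

Run:
```python
from h import *
s=cv2.imread('pics/s0.png');t=cv2.imread('pics/t0.png')
def cr(im,x,y,w,h):return cv2.resize(im[y:y+h,x:x+w],(400,300),interpolation=cv2.INTER_CUBIC)
A=np.vstack([np.hstack([cr(s,150,125,112,84),cr(s,220,205,124,93+0)]),np.hstack([cr(t,115,160,88,66),cr(t,220,205,140,105)])])
cv2.imwrite('pics/c0.png',A)
s4=cr(s,290,262,64,48)
```

```text
(no output)
```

View pics/c0.png

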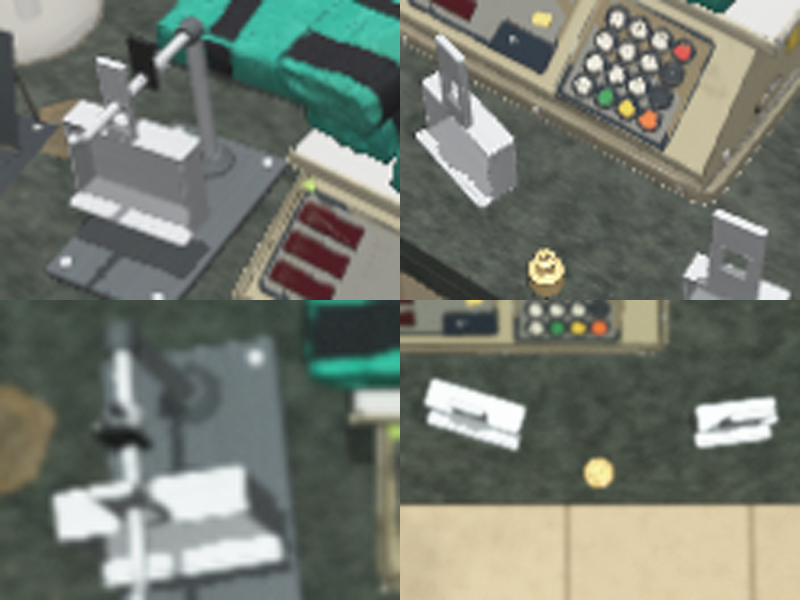

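The composite confirms it: the left tray (scene 240,243) has a narrower handle and a taller box, so it is the medium. The right one (322,293) has a wide handle and a low box, so it is the small. The large one hangs on the hook, whose bar points toward the robot. Next come rough positions.

```bash
cat >> h.py <<'E'
import pickle
def norm(c,uv):
    K=c['camera_matrix']; d=np.array([(uv[0]-K[0,2])/K[0,0],(uv[1]-K[1,2])/K[1,1]]); u=d.copy()
    for _ in range(20): u=d/(1+c['k1']*(u@u))
    return u
def ray(c,uv):
    V=c['view'];R=V[:3,:3];u=norm(c,uv);d=R.T@np.array([u[0],-u[1],-1]);return -R.T@V[:3,3],d/np.linalg.norm(d)
def atz(c,uv,z):
    o,d=ray(c,uv);return o+d*(z-o[2])/d[2]
def tri(obs):
    A=np.zeros((3,3));b=np.zeros(3)
    rs=[ray(c,u) for c,u in obs]
    for o,d in rs: P=np.eye(3)-np.outer(d,d);A+=P;b+=P@o
    p=np.linalg.solve(A,b); return p,[float(np.linalg.norm(np.cross(p-o,d)))for o,d in rs]
def proj(c,P):
    P=np.atleast_2d(P);V=c['view'];q=P@V[:3,:3].T+V[:3,3];s=np.c_[q[:,0]/-q[:,2],-q[:,1]/-q[:,2]]
    s=s*(1+c['k1']*(s**2).sum(1,keepdims=True));K=c['camera_matrix'];return s*[K[0,0],K[1,1]]+K[:2,2]
E
python3 - <<'E'
from h import *
C=pickle.load(open('cal.pkl','rb'));s,t=C['scene'],C['top']
S=lambda x,y:(150+x*.28,125+y*.28);T=lambda x,y:(115+x*.22,160+(y-300)*.22)
M=lambda x,y:(220+(x-400)*.31,205+y*.31);N=lambda x,y:(220+(x-400)*.35,205+(y-300)*.35)
print('tip',tri([(s,S(78,133)),(t,T(140,598))]))
print('post top',tri([(s,S(190,28)),(t,T(120,335))]))
print('bolt back right',tri([(s,S(268,162)),(t,T(255,357))]))
for n,(a,b) in dict(med_handle_top=(M(447,45),N(470,412)),weight=(M(546,268),N(598,473)),sm_handle_top=(M(738,224),N(738,412))).items(): print(n,tri([(s,a),(t,b)]))
print('med lip l,r',atz(t,N(425,428),0),atz(t,N(517,446),0)); print('sm lip',atz(t,N(697,443),0),atz(t,N(772,436),0))
print(-t['view'][:3,:3].T@t['view'][:3,3])
c=eyes.get_calibration('wrist');print(c, manip.get_state()['position'])
E
```

```text
tip (array([0.49901669, 0.27653386, 0.19556339]), [0.001353967295832769, 0.0013539672958326897])
post top (array([0.67132071, 0.30666304, 0.17263292]), [0.00023777396640138536, 0.0002377739664013481])
bolt back right (array([0.69940802, 0.25944475, 0.01159225]), [0.0009479456588823464, 0.0009479456588822948])
med_handle_top (array([0.44837425, 0.00301079, 0.17295088]), [0.0006114763394676701, 0.0006114763394677355])
weight (array([ 0.39552367, -0.12860302,  0.02063759]), [0.0008241343833906398, 0.000824134383390664])
sm_handle_top (array([ 0.45514569, -0.27003148,  0.13212984]), [0.003949229999072003, 0.00394922999907208])
med lip l,r [0.44567568 0.06575737 0.        ] [ 0.42570105 -0.037951    0.        ]
sm lip [ 0.4292041  -0.23997212  0.        ] [ 0.43700249 -0.32458254  0.        ]
[ 0.34669561 -0.08386543  1.34898735]
{'camera_matrix': array([[319.73408459,   0.        , 278.39455537],
       [  0.        , 319.73408459, 208.92119638],
       [  0.        ,   0.        ,   1.        ]]), 'k1': 0.01343397732221546, 'view': array([[ 0.43071229,  0.90248779, -0.00164785, -0.57453539],
       [-0.8656736 ,  0.41262515, -0.28346022,  0.035629  ],
       [-0.25513944,  0.1235163 ,  0.95898258, -0.37820623],
       [ 0.        ,  0.        ,  0.        ,  1.        ]])} [0.24716388 0.51864323 0.24151943]
```

>>> drive_tool(
  rows=[
    [[0, 0, 0.124], [2.6, -5.0, 1.6], 8.5],
    [[0, 0, 0.124], [2.6, -5.0, 1.6], 8.5],
    [[0, 0, 0.124], [2.6, -5.0, 1.6], 8.5],
    [[0, 0, 0.124], [2.6, -5.0, 1.6], 8.5],
    [[0, 0, 0.124], [2.6, -5.0, 0], 8.5],
    [[0, 0, 0], [0, 0, 0], 8.5],
  ],
)

```text
clock: 0.85
position: [0.3788, 0.2659, 0.3063]
ee_rot: [0.0, -0.084, 0.996, -0.001]
contact_force: [-0.4, 1.0, 0.5]
width: 0.085
gripper_force: 0.0
```

Run:
```python
from h import *
w,c=snap('wrist','w0'); pickle.dump(c,open('w0.pkl','wb')); print(manip.get_state()['position'],manip.get_state()['ee_rot'])
cv2.imwrite('pics/w0b.png',cv2.resize(cv2.imread('pics/w0.png'),(800,600),interpolation=cv2.INTER_CUBIC))
```

```text
[0.37788418 0.26774424 0.30612572] [-3.12971458e-04 -8.51657377e-02  9.96366738e-01  1.52100579e-04]
```

View pics/w0b.png

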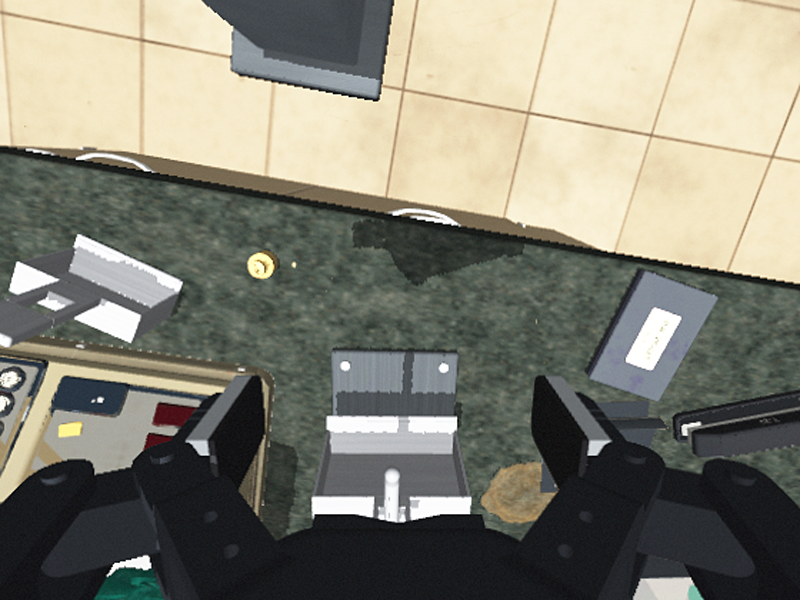

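The wrist view shows the hook's plate front edge at (332,350) to (457,350), the bar tip at about (392,470) and the large tray behind it. The medium tray is at the left edge, all in 800x600 pixels.

Run:
```python
from h import *
C=pickle.load(open('cal.pkl','rb'));s,t=C['scene'],C['top'];w=pickle.load(open('w0.pkl','rb'))
S=lambda x,y:(150+x*.28,125+y*.28);T=lambda x,y:(115+x*.22,160+(y-300)*.22);W=lambda x,y:(x*.7,y*.7)
a=atz(w,W(332,350),.01);b=atz(w,W(457,349.5),.01)
y=(b-a)/np.linalg.norm(b-a)
print(a,b,np.linalg.norm(b-a),'yaw',np.arctan2(-y[0],y[1]))
th=np.arctan2(-y[0],y[1]);X=np.array([np.cos(th),np.sin(th)]);m=(a+b)[:2]/2
print('base origin',m+.185*X,'tip',m+.008*X,X)
print('tip w@.19',atz(w,W(392,474),.192),'tri',tri([(s,S(78,133)),(w,W(392,474))]),tri([(t,T(140,598)),(w,W(392,474))]))
l=atz(w,W(329,424),.055);r=atz(w,W(456,424),.055);print('large lip',l,r,r-l)
```

```text
[0.49640141 0.21913213 0.01      ] [0.47467044 0.34312632 0.01      ] 0.1258840498518805 yaw 0.17349596935494901
base origin [0.66775857 0.3130652 ] tip [0.49341582 0.28251024] [0.98498729 0.17262688]
tip w@.19 [0.49279945 0.28222606 0.192     ] tri (array([0.50361309, 0.28364319, 0.18377986]), [0.0036554737568202807, 0.0036554737568200665]) (array([0.50015786, 0.28264935, 0.1817491 ]), [0.0007854223696958343, 0.0007854223696957671])
large lip [0.55195142 0.22977    0.055     ] [0.53168075 0.34833473 0.055     ] [-0.02027066  0.11856473  0.        ]
```

>>> drive_tool(
  rows=[
    [[0, 0, -0.07], [0, -5.0, 0], 8.5],
    [[0, 0, -0.07], [0, -5.0, 0], 8.5],
    [[0, 0, -0.07], [1, -5.0, 0], 8.5],
    [[0, 0, -0.07], [1, -5.0, 0], 8.5],
    [[0, 0, -0.07], [0, -5.0, 0], 8.5],
    [[0, 0, 0], [0, 0, 0], 8.5],
  ],
)

```text
clock: 1.65
position: [0.3975, 0.0177, 0.3059]
ee_rot: [-0.0, 0.09, 0.996, -0.0]
contact_force: [0.7, 1.1, -0.8]
width: 0.0853
gripper_force: 0.0
```

Run:
```python
from h import *
w,c=snap('wrist','w1'); pickle.dump(c,open('w1.pkl','wb')); print(manip.get_state()['position'],manip.get_state()['ee_rot'])
cv2.imwrite('pics/w1b.png',cv2.resize(cv2.imread('pics/w1.png'),(800,600),interpolation=cv2.INTER_CUBIC))
```

```text
[0.39737405 0.0192718  0.3059659 ] [-4.96653341e-04  8.83126374e-02  9.96092471e-01  6.48197319e-04]
```

View pics/w1b.png

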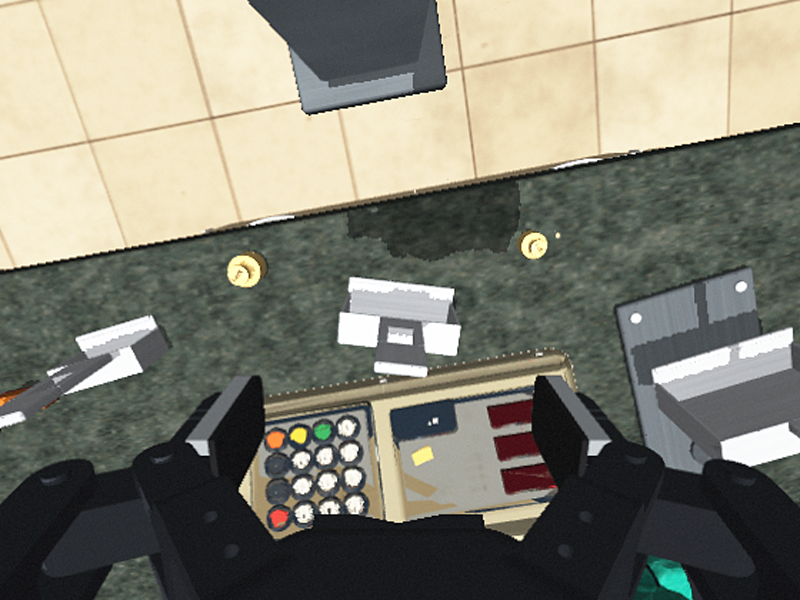

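The wrist view shows the medium tray's lip edge from (349,277) to (462,290). Its top plate corners are at about (343,313), (461,323), (338,345) and (458,356), and the handle top strip runs from (375,371) to (427,377). I'll fit the pose.

```bash
cat > fit.py <<'E'
from h import *
from scipy.optimize import least_squares
def fit(w,pts,x0,free_z=True):
    P=np.array([p[0] for p in pts])/1e3; U=np.array([p[1] for p in pts])*.7
    def T(q): c,s=np.cos(q[3]),np.sin(q[3]);return P@np.array([[c,s,0],[-s,c,0],[0,0,1]])+q[:3]
    r=least_squares(lambda q:(proj(w,T(q))-U).ravel(),x0,loss='soft_l1')
    print(np.round(r.x,4));print(np.round((proj(w,T(r.x))-U),1).tolist());return r.x
E
python3 - <<'E'
from fit import *
w=pickle.load(open('w1.pkl','rb'))
fit(w,[((-19,-52,2),(349,277)),((-19,52,2),(462,290)),((-4,-52,70),(343,313)),((-4,52,70),(461,323)),((24,-52,70),(338,345)),((24,52,70),(458,356)),
((-4,-18,162),(377,363)),((-4,18,162),(427,369)),((4,-18,162),(375,371)),((4,18,162),(426,377))],[.45,.01,0,-.19])
E
```

```text
[ 0.4575  0.0101 -0.0062 -0.2892]
[[1.1, 0.4], [-5.3, -1.0], [-1.2, 0.3], [0.2, 2.0], [0.6, -1.0], [-1.0, -0.3], [-0.8, -0.7], [1.6, -1.1], [-0.2, 1.3], [1.3, 0.8]]
```

>>> drive_tool(
  rows=[
    [[0, 0, -0.05], [3.0, -0.45, -2], 8.5],
    [[0, 0, -0.055], [2.9, -0.45, -2], 8.5],
    [[0, 0, 0], [0, 0, -4.3], 8.5],
    [[0, 0, 0], [0, 0, -4.3], 8.5],
    [[0, 0, 0], [0, 0, -4.3], 8.5],
    [[0, 0, 0], [0, 0, 0], 8.5],
  ],
)

```text
clock: 2.45
position: [0.4537, 0.0127, 0.1347]
ee_rot: [-0.004, 0.138, 0.99, 0.0]
contact_force: [-1.1, -0.4, 0.6]
width: 0.0847
gripper_force: 0.0
```

Run:
```python
from h import *
s=manip.get_state();print(s['position'],s['ee_rot'],s['contact_force'])
w,c=snap('wrist','w2');a,ca=snap('scene','s2')
cv2.imwrite('pics/v2.png',np.hstack([cv2.imread('pics/w2.png')[150:420],cv2.resize(cv2.imread('pics/s2.png')[190:290,200:289],(240,270))]))
```

```text
[0.45365655 0.01274168 0.13466614] [-4.12344601e-03  1.37969757e-01  9.90427751e-01  4.61410270e-04] [-1.12002063 -0.38387955  0.56184557]
```

View pics/v2.png

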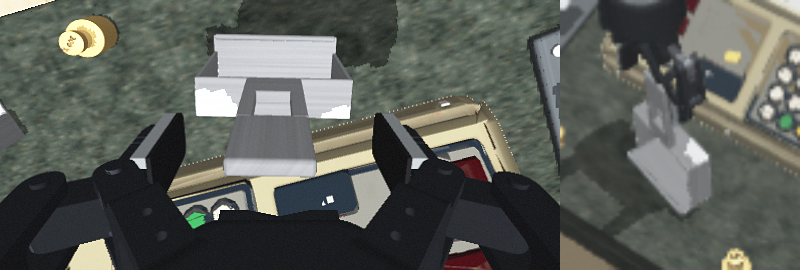

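The handle lies between the open pads, with its top strip at crop (225–315, 155–178). The tray stands square to the tool. A quick numeric check of the offset follows.

Run:
```python
from fit import *
w=eyes.get_calibration('wrist')
k=1/.7
def u(x,y):return (x*k,(y+150)*k)
fit(w,[((-4,-18,162),u(230,157)),((-4,18,162),u(317,162)),((4,-18,162),u(224,173)),((4,18,162),u(315,177)),((-4,-52,70),u(197,78)),((-4,52,70),u(352,81)),((24,-52,70),u(195,116)),((24,52,70),u(350,117))],[.4575,.0101,0,-.28])
s=manip.get_state();print(s['position'],proj(w,[[*s['position'][:2],.162]]))
```

```text
[ 0.4615  0.0079 -0.004  -0.3027]
[[-4.0, 0.8], [-0.1, -2.3], [2.4, 2.2], [0.8, -0.0], [-0.3, -1.0], [-0.5, -0.4], [3.6, -1.0], [-2.1, 1.3]]
[0.45711989 0.01156435 0.13805634] [[277.1802627  312.08772527]]
```

>>> drive_tool(
  rows=[
    [[0, 0, -0.015], [0.3, -0.2, 0], 8.0],
    [[0, 0, 0], [0, 0, 0], 2.5],
    [[0, 0, 0], [0, 0, 0], 2.5],
    [[0, 0, 0], [0, 0, 0], 2.5],
    [[0, 0, 0], [0, 0, 0], 2.5],
    [[0, 0, 0], [0, 0, 0], 2.5],
    [[0, 0, 0], [0, 0, 0], 2.5],
    [[0, 0, 0], [0, 0, 0], 2.5],
  ],
  force=60,
)

```text
clock: 3.55
position: [0.4597, 0.0077, 0.1381]
ee_rot: [0.001, 0.147, 0.989, -0.0]
contact_force: [-1.2, -1.7, 5.2]
width: 0.0349
gripper_force: 59.7
```

>>> drive_tool(
  rows=[
    [[0, 0, 0], [0, 0, 4.0], 2.5],
    [[0, 0, 0], [-0.5, 2.4, 3.6], 2.5],
    [[0, 0, 0.1], [-0.8, 6.0, 0], 2.5],
    [[0, 0, 0.1], [-0.8, 6.0, 0], 2.5],
    [[0, 0, 0.1], [-0.7, 6.0, 0], 2.5],
    [[0, 0, 0.1], [0, 4.0, 0], 2.5],
    [[0, 0, 0.07], [0, 2.0, 0], 2.5],
    [[0, 0, 0], [0, 0, 0], 2.5],
  ],
)

```text
clock: 4.55
position: [0.4312, 0.2725, 0.2127]
ee_rot: [-0.001, -0.088, 0.996, -0.0]
contact_force: [0.3, -0.5, -1.9]
width: 0.0348
gripper_force: 60.8
```

Run:
```python
from h import *
w,c=snap('wrist','w3');pickle.dump(c,open('w3.pkl','wb'));a,ca=snap('scene','s3');b,cb=snap('top','t3')
s=manip.get_state();print(s['position'],s['ee_rot'],s['contact_force'])
r=lambda p,x,y,ww,h,o:cv2.resize(cv2.imread(p)[y:y+h,x:x+ww],o,interpolation=cv2.INTER_CUBIC)
cv2.imwrite('pics/v3.png',np.hstack([r('pics/w3.png',120,180,310,240,(465,360)),np.vstack([r('pics/s3.png',140,130,100,54,(333,180)),r('pics/t3.png',115,165,100,54,(333,180))])]))
```

```text
[0.43133553 0.27074488 0.21300026] [-4.80886574e-04 -8.67059113e-02  9.96233669e-01 -5.75661317e-04] [ 0.08279691 -0.30548385 -1.62395922]
```

View pics/v3.png

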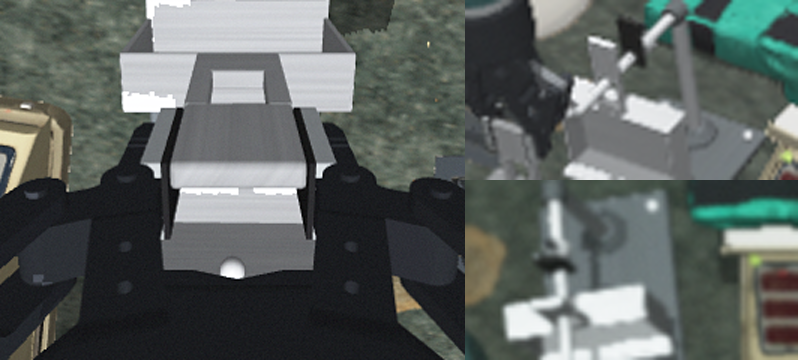

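The tray is held square. The tip ball shows at crop (232,268), just behind the handle top centre at (237,178). I'll compute the lateral offset.

Run:
```python
from h import *
C=pickle.load(open('cal.pkl','rb'));s,t=C['scene'],C['top'];w0=pickle.load(open('w0.pkl','rb'));w3=pickle.load(open('w3.pkl','rb'))
th=.1735;X=np.array([np.cos(th),np.sin(th)]);Y=np.array([-X[1],X[0]]);O=np.array([.6678,.3131])
u3=(120+232/1.5,180+266/1.5)
p=np.array([.43133553,.27074488]);f=lambda q:(np.round((np.array(q)[:2]-O)@X,4),np.round((np.array(q)[:2]-O)@Y,4))
print('tcp',f(p));print('tip w3@.192',f(atz(w3,u3,.192)),'w0',f(atz(w0,(274.4,331.8),.192)));q=tri([(w3,u3),(w0,(274.4,331.8))]);print(q,f(q[0]))
print('handle top ctr',f(atz(w3,(120+238/1.5,180+165/1.5),.237)))
T=lambda x,y:(115+x*.3,165+y*.3);S=lambda x,y:(140+x*.3,130+y*.3)
# bar centreline in top view, z~.175..
for v in [(558,355),(557,290),(551,210)]: print('bar top',f(atz(t,T(v[0]-465,v[1]-180),.178)))
```

```text
tcp (np.float64(-0.2402), np.float64(-0.0009))
tip w3@.192 (np.float64(-0.1798), np.float64(-0.0004)) w0 (np.float64(-0.1777), np.float64(-0.0002))
(array([0.50748162, 0.28437381, 0.1726604 ]), [4.3542622389064424e-05, 4.354262238897326e-05]) (np.float64(-0.1629), np.float64(-0.0006))
handle top ctr (np.float64(-0.2495), np.float64(0.0016))
bar top (np.float64(-0.1457), np.float64(0.0047))
bar top (np.float64(-0.0894), np.float64(-0.0012))
bar top (np.float64(-0.018), np.float64(-0.0043))
```

>>> drive_tool(
  rows=[
    [[0, 0, 0], [0, 0, 0.15], 2.5],
    [[0, 0, 0], [1.62, 0.28, 0], 2.5],
    [[0, 0, 0], [1.62, 0.28, 0], 2.5],
    [[0, 0, 0], [1.62, 0.28, 0], 2.5],
    [[0, 0, 0], [1.62, 0.28, 0], 2.5],
    [[0, 0, 0], [0, 0, 0], 2.5],
  ],
)

```text
clock: 5.45
position: [0.4979, 0.2835, 0.2144]
ee_rot: [0.0, -0.087, 0.996, 0.0]
contact_force: [-0.8, 0.5, -1.6]
width: 0.0347
gripper_force: 60.8
```

>>> drive_tool(
  rows=[
    [[0, 0, 0], [0.75, 0.13, 0], 2.5],
    [[0, 0, 0], [0.68, 0.12, 0], 2.5],
    [[0, 0, 0], [0, 0, 0], 2.5],
    [[0, 0, 0], [0, 0, -0.7], 2.5],
    [[0, 0, 0], [0, 0, -0.6], 2.5],
    [[0, 0, 0], [0, 0, 0], 2.5],
  ],
)

```text
clock: 6.2
position: [0.5129, 0.2864, 0.2026]
ee_rot: [0.003, -0.088, 0.996, 0.001]
contact_force: [5.1, 0.6, 0.6]
width: 0.0347
gripper_force: 61.2
```

>>> drive_tool(
  rows=[
    [[0, 0, 0], [0.2, 0.035, 0.1], 2.5],
    [[0, 0, 0], [0.3, 0.05, 0], 2.5],
    [[0, 0, 0], [0, 0, 0], 2.5],
    [[0, 0, 0], [0, 0, -0.15], 2.5],
    [[0, 0, 0], [0, 0, 0], 2.5],
  ],
)

```text
clock: 6.82
position: [0.5155, 0.2866, 0.2012]
ee_rot: [-0.0, -0.088, 0.996, -0.0]
contact_force: [0.6, -0.0, -1.0]
width: 0.0348
gripper_force: 61.0
```

>>> drive_tool(
  rows=[
    [[0, 0, 0], [0.1, 0.02, -0.1], 2.5],
    [[0, 0, 0], [0, 0, 0], 2.5],
    [[0, 0, 0], [0, 0, -0.1], 2.5],
    [[0, 0, 0], [0, 0, 0], 2.5],
  ],
)

```text
clock: 7.32
position: [0.5169, 0.2869, 0.1996]
ee_rot: [0.001, -0.088, 0.996, 0.0]
contact_force: [1.9, -1.0, 1.0]
width: 0.0353
gripper_force: 61.1
```

>>> drive_tool(
  rows=[
    [[0, 0, 0], [0.49, 0.085, 0.03], 2.5],
    [[0, 0, 0], [0.49, 0.085, -0.02], 2.5],
    [[0, 0, 0], [0.49, 0.085, -0.02], 2.5],
    [[0, 0, 0], [0.49, 0.085, -0.02], 2.5],
    [[0, 0, 0], [0.49, 0.085, -0.02], 2.5],
    [[0, 0, 0], [0.49, 0.085, -0.02], 2.5],
    [[0, 0, 0], [0, 0, 0], 2.5],
  ],
)

```text
clock: 8.2
position: [0.5464, 0.292, 0.1984]
ee_rot: [0.0, -0.087, 0.996, 0.0]
contact_force: [0.4, 0.6, -2.0]
width: 0.0348
gripper_force: 61.0
```

>>> drive_tool(
  rows=[
    [[0, 0, 0], [0.4, 0.07, -0.02], 2.5],
    [[0, 0, 0], [0.4, 0.07, -0.02], 2.5],
    [[0, 0, 0], [0.2, 0.035, -0.01], 2.5],
    [[0, 0, 0], [0, 0, 0], 2.5],
  ],
)

```text
clock: 8.7
position: [0.556, 0.2937, 0.198]
ee_rot: [-0.0, -0.087, 0.996, 0.0]
contact_force: [-1.3, -0.1, -1.8]
width: 0.0349
gripper_force: 60.9
```

>>> drive_tool(
  rows=[
    [[0, 0, 0], [0.2, 0.035, -0.01], 2.5],
    [[0, 0, 0], [0, 0, 0], 2.5],
  ],
)

```text
clock: 8.95
position: [0.5577, 0.294, 0.1979]
ee_rot: [-0.0, -0.088, 0.996, -0.0]
contact_force: [-1.3, -0.6, -1.2]
width: 0.0355
gripper_force: 60.9
```

>>> drive_tool(
  rows=[
    [[0, 0, 0], [0.2, 0.035, -0.01], 2.5],
    [[0, 0, 0], [0, 0, 0], 2.5],
  ],
)

```text
clock: 9.2
position: [0.5601, 0.2944, 0.1979]
ee_rot: [0.0, -0.087, 0.996, 0.0]
contact_force: [-1.6, 0.2, -2.7]
width: 0.0347
gripper_force: 60.9
```

>>> drive_tool(
  rows=[
    [[0, 0, 0], [0.2, 0.035, -0.01], 2.5],
    [[0, 0, 0], [0, 0, 0], 2.5],
  ],
)

```text
clock: 9.45
position: [0.5622, 0.2948, 0.1978]
ee_rot: [0.0, -0.087, 0.996, 0.0]
contact_force: [-1.3, -0.4, -3.1]
width: 0.0352
gripper_force: 60.9
```

>>> drive_tool(
  rows=[
    [[0, 0, 0], [0.2, 0.035, -0.01], 2.5],
    [[0, 0, 0], [0, 0, 0], 2.5],
  ],
)

```text
clock: 9.7
position: [0.5642, 0.2951, 0.1977]
ee_rot: [0.0, -0.087, 0.996, 0.0]
contact_force: [-0.8, -1.1, -1.9]
width: 0.0349
gripper_force: 60.9
```

>>> drive_tool(
  rows=[
    [[0, 0, 0], [0.2, 0.035, -0.01], 2.5],
    [[0, 0, 0], [0, 0, 0], 2.5],
  ],
)

```text
clock: 9.95
position: [0.5662, 0.2955, 0.1976]
ee_rot: [0.0, -0.087, 0.996, 0.0]
contact_force: [-0.5, -1.1, -1.9]
width: 0.0348
gripper_force: 60.9
```

>>> drive_tool(
  rows=[
    [[0, 0, 0], [0.2, 0.035, -0.01], 2.5],
    [[0, 0, 0], [0, 0, 0], 2.5],
  ],
)

```text
clock: 10.2
position: [0.5682, 0.2958, 0.1976]
ee_rot: [0.0, -0.087, 0.996, 0.0]
contact_force: [-1.3, 0.6, -3.5]
width: 0.0347
gripper_force: 60.9
```

>>> drive_tool(
  rows=[
    [[0, 0, 0], [0.2, 0.035, -0.01], 2.5],
    [[0, 0, 0], [0, 0, 0], 2.5],
  ],
)

```text
clock: 10.45
position: [0.5702, 0.2962, 0.1975]
ee_rot: [0.0, -0.087, 0.996, 0.0]
contact_force: [-0.8, 0.1, -2.1]
width: 0.0349
gripper_force: 60.9
```

>>> drive_tool(
  rows=[
    [[0, 0, 0], [0.2, 0.035, -0.01], 2.5],
    [[0, 0, 0], [0, 0, 0], 2.5],
  ],
)

```text
clock: 10.7
position: [0.5722, 0.2965, 0.1974]
ee_rot: [0.0, -0.087, 0.996, 0.0]
contact_force: [-1.1, 0.0, -1.7]
width: 0.035
gripper_force: 60.9
```

>>> drive_tool(
  rows=[
    [[0, 0, 0], [0.2, 0.035, -0.01], 2.5],
    [[0, 0, 0], [0, 0, 0], 2.5],
  ],
)

```text
clock: 10.95
position: [0.5742, 0.2969, 0.1972]
ee_rot: [0.0, -0.087, 0.996, 0.0]
contact_force: [-0.7, -0.2, -1.2]
width: 0.0349
gripper_force: 60.9
```

>>> drive_tool(
  rows=[
    [[0, 0, 0], [0.2, 0.035, -0.01], 2.5],
    [[0, 0, 0], [0, 0, 0], 2.5],
  ],
)

```text
clock: 11.2
position: [0.5762, 0.2972, 0.1972]
ee_rot: [0.0, -0.087, 0.996, 0.0]
contact_force: [-1.1, 0.5, -1.4]
width: 0.0345
gripper_force: 60.9
```

>>> drive_tool(
  rows=[
    [[0, 0, 0], [0.2, 0.035, -0.01], 2.5],
    [[0, 0, 0], [0, 0, 0], 2.5],
  ],
)

```text
clock: 11.45
position: [0.5782, 0.2976, 0.197]
ee_rot: [0.0, -0.087, 0.996, 0.0]
contact_force: [-1.8, -0.3, -1.5]
width: 0.0354
gripper_force: 60.9
```

>>> drive_tool(
  rows=[
    [[0, 0, 0], [0.2, 0.035, -0.01], 2.5],
    [[0, 0, 0], [0, 0, 0], 2.5],
  ],
)

```text
clock: 11.7
position: [0.5802, 0.2979, 0.1969]
ee_rot: [0.0, -0.087, 0.996, 0.0]
contact_force: [-2.2, -0.2, -1.1]
width: 0.0352
gripper_force: 60.9
```

>>> drive_tool(
  rows=[
    [[0, 0, 0], [0.2, 0.035, -0.01], 2.5],
    [[0, 0, 0], [0, 0, 0], 2.5],
  ],
)

```text
clock: 11.95
position: [0.5822, 0.2983, 0.1968]
ee_rot: [0.0, -0.088, 0.996, 0.0]
contact_force: [-1.2, -1.2, -0.8]
width: 0.0349
gripper_force: 60.9
```

Run:
```python
from h import *
a,ca=snap('scene','s4');b,cb=snap('top','t4')
r=lambda p,x,y,ww,h,o:cv2.resize(cv2.imread(p)[y:y+h,x:x+ww],o,interpolation=cv2.INTER_CUBIC)
cv2.imwrite('pics/v4.png',np.hstack([r('pics/s4.png',140,110,112,112,(400,400)),r('pics/t4.png',110,140,100,100,(400,400))]))
```

```text
(no output)
```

View pics/v4.png

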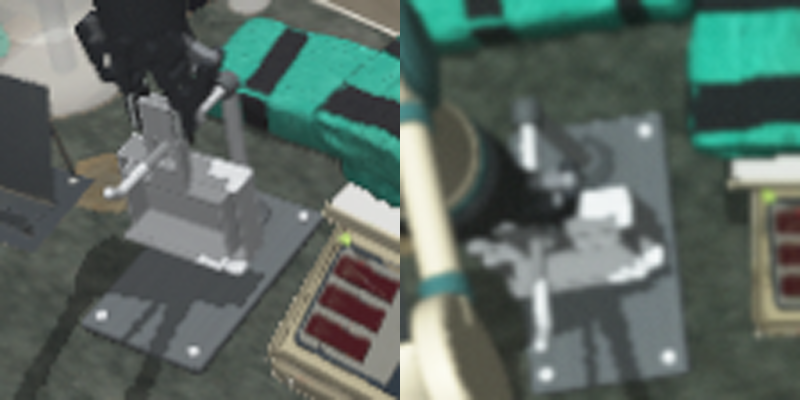

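The picture shows the medium tray on the bar (scene crop 155,130), nested in the large one near the stop, which is hidden behind the gripper. I'll go on feeling for it.

>>> drive_tool(
  rows=[
    [[0, 0, 0], [0.2, 0.035, -0.01], 2.5],
    [[0, 0, 0], [0, 0, 0], 2.5],
  ],
)

```text
clock: 12.3
position: [0.5842, 0.2986, 0.1967]
ee_rot: [0.0, -0.087, 0.996, 0.0]
contact_force: [-0.9, 0.3, -0.3]
width: 0.0351
gripper_force: 60.9
```

>>> drive_tool(
  rows=[
    [[0, 0, 0], [0.2, 0.035, -0.01], 2.5],
    [[0, 0, 0], [0, 0, 0], 2.5],
  ],
)

```text
clock: 12.55
position: [0.5862, 0.299, 0.1966]
ee_rot: [0.0, -0.087, 0.996, 0.0]
contact_force: [-1.1, -0.6, 0.0]
width: 0.0352
gripper_force: 60.9
```

>>> drive_tool(
  rows=[
    [[0, 0, 0], [0.2, 0.035, 0.02], 2.5],
    [[0, 0, 0], [0, 0, 0], 2.5],
  ],
)

```text
clock: 12.8
position: [0.5883, 0.2993, 0.1966]
ee_rot: [0.0, -0.087, 0.996, 0.0]
contact_force: [-1.2, 0.5, -2.3]
width: 0.0351
gripper_force: 60.9
```

>>> drive_tool(
  rows=[
    [[0, 0, 0], [0.2, 0.035, 0], 2.5],
    [[0, 0, 0], [0, 0, 0], 2.5],
  ],
)

```text
clock: 13.05
position: [0.5893, 0.2995, 0.1966]
ee_rot: [-0.001, -0.087, 0.996, -0.0]
contact_force: [-3.8, -0.5, -0.9]
width: 0.0349
gripper_force: 61.0
```

>>> drive_tool(
  rows=[
    [[0, 0, 0], [0.2, 0.035, 0], 2.5],
    [[0, 0, 0], [0, 0, 0], 2.5],
  ],
)

```text
clock: 13.3
position: [0.5904, 0.2997, 0.1966]
ee_rot: [-0.002, -0.087, 0.996, -0.0]
contact_force: [-6.4, -1.3, 0.7]
width: 0.0351
gripper_force: 61.1
```

>>> drive_tool(
  rows=[
    [[0, 0, 0], [0.2, 0.035, 0], 2.5],
    [[0, 0, 0], [0, 0, 0], 2.5],
  ],
)

```text
clock: 13.55
position: [0.5914, 0.2998, 0.1965]
ee_rot: [-0.003, -0.087, 0.996, -0.0]
contact_force: [-8.4, -1.4, 0.6]
width: 0.0348
gripper_force: 61.2
```

>>> drive_tool(
  rows=[
    [[0, 0, 0], [0.2, 0.035, 0], 2.5],
    [[0, 0, 0], [0, 0, 0], 2.5],
    [[0, 0, 0], [0, 0, 0], 2.5],
    [[0, 0, 0], [0, 0, 0], 2.5],
    [[0, 0, 0], [0, 0, 0], 2.5],
  ],
)

```text
clock: 14.18
position: [0.5923, 0.3, 0.1964]
ee_rot: [-0.004, -0.087, 0.996, -0.001]
contact_force: [-9.4, -2.7, 1.2]
width: 0.0352
gripper_force: 61.3
```

>>> drive_tool(
  rows=[
    [[0, 0, 0], [-0.2, -0.035, 0], 2.5],
    [[0, 0, 0], [-0.2, -0.035, 0], 2.5],
    [[0, 0, 0], [-0.1, -0.017, 0], 2.5],
    [[0, 0, 0], [0, 0, 0], 2.5],
  ],
)

```text
clock: 14.68
position: [0.5902, 0.2997, 0.1965]
ee_rot: [-0.001, -0.087, 0.996, -0.0]
contact_force: [-5.0, -1.1, -1.9]
width: 0.035
gripper_force: 60.8
```

>>> drive_tool(
  rows=[
    [[0, 0, 0], [-0.2, -0.035, 0], 2.5],
    [[0, 0, 0], [0, 0, 0], 2.5],
    [[0, 0, 0], [0, 0, 0], 5],
    [[0, 0, 0], [0, 0, 0], 6],
    [[0, 0, 0], [0, 0, 0], 6],
    [[0, 0, 0], [0, 0, 0], 6],
  ],
)

```text
clock: 15.42
position: [0.5893, 0.2995, 0.1971]
ee_rot: [0.001, -0.087, 0.996, 0.0]
contact_force: [-0.2, -0.6, -0.4]
width: 0.06
gripper_force: 0.0
```

>>> drive_tool(
  rows=[
    [[0, 0, 0], [0, 0, 3], 8.5],
    [[0, 0, 0], [0, 0, 5], 8.5],
    [[0, 0, 0], [-3, -3, 5], 8.5],
    [[0, 0, 0], [-3, -6, 0], 8.5],
    [[0, 0, 0], [-3, -6, 0], 8.5],
    [[0, 0, 0], [-3, -6, 0], 8.5],
    [[0, 0, 0], [-3, -6, 0], 8.5],
    [[0, 0, -0.05], [-3, -6, 0], 8.5],
  ],
)

```text
clock: 16.42
position: [0.4196, -0.0102, 0.3248]
ee_rot: [0.001, -0.062, 0.998, -0.0]
contact_force: [0.6, -0.2, -0.5]
width: 0.0852
gripper_force: 0.0
```

>>> drive_tool(
  rows=[
    [[0, 0, -0.03], [-0.4, -5, -1], 8.5],
    [[0, 0, 0], [-0.4, -5, -1], 8.5],
    [[0, 0, 0], [-0.3, -5, -1], 8.5],
    [[0, 0, 0], [-0.3, -5, 0], 8.5],
    [[0, 0, 0], [0, -5, 0], 8.5],
    [[0, 0, 0], [0, 0, 0], 8.5],
    [[0, 0, 0], [0, 0, 0], 8.5],
  ],
)

```text
clock: 17.3
position: [0.4064, -0.2583, 0.2944]
ee_rot: [-0.0, -0.047, 0.999, 0.001]
contact_force: [0.4, 0.7, 0.5]
width: 0.0847
gripper_force: 0.0
```

Run:
```python
from h import *
w,c=snap('wrist','w5');pickle.dump(c,open('w5.pkl','wb'));a,_=snap('scene','s5');b,_=snap('top','t5')
r=lambda p,x,y,ww,h,o:cv2.resize(cv2.imread(p)[y:y+h,x:x+ww],o,interpolation=cv2.INTER_CUBIC)
cv2.imwrite('pics/v5.png',np.hstack([r('pics/w5.png',180,120,250,200,(500,400)),np.vstack([r('pics/s5.png',145,115,108,72,(300,200)),r('pics/t5.png',115,155,90,60,(300,200))])]))
s=manip.get_state();print(s['position'],s['ee_rot'])
```

```text
[ 0.40661311 -0.25742816  0.29469828] [ 1.49884655e-04 -4.83291885e-02  9.98831443e-01  1.27827858e-04]
```

View pics/v5.png

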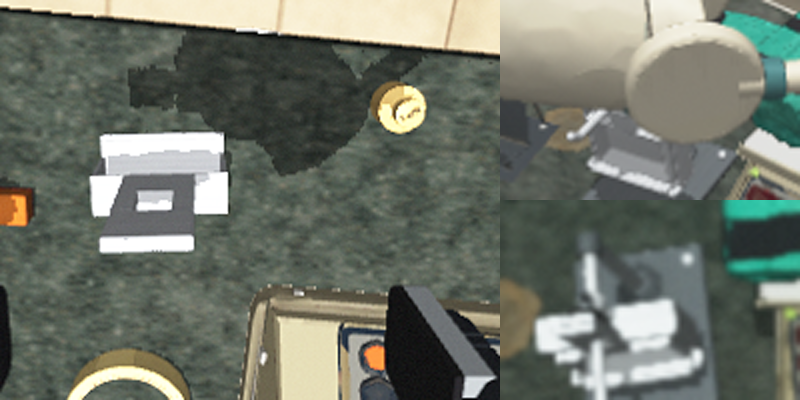

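The wrist view shows the small tray with its top plate from (92,177) to (228,213) in crop pixels, the handle top strip from (101,237) to (194,250), and the lip at (101,134) to (224,132). The top view shows large and medium nested on the hook.

Run:
```python
from fit import *
w=pickle.load(open('w5.pkl','rb'))
u=lambda x,y:((180+x/2)/.7,(120+y/2)/.7)
fit(w,[((-4,-42,52),u(92,177)),((-4,42,52),u(228,172)),((22,-42,52),u(91,216)),((22,42,52),u(228,213)),((-4,-22,154),u(101,237)),((-4,22,154),u(194,235)),((4,-22,154),u(100,252)),((4,22,154),u(194,250)),((-19,-38,2),u(101,134)),((-19,38,2),u(224,132))],[.45,-.28,0,.09])
```

```text
[ 0.4491 -0.2765 -0.0046  0.1169]
[[-0.6, -0.6], [-0.3, 0.4], [1.3, -0.2], [-0.1, -0.2], [-0.9, -0.1], [0.2, -0.1], [0.1, 0.4], [0.5, 0.4], [2.8, -0.0], [-3.0, -0.3]]
```

>>> drive_tool(
  rows=[
    [[0, 0, 0.02], [2.05, -0.95, -3], 8.5],
    [[0, 0, 0], [2.05, -0.95, -1.5], 8.5],
    [[0, 0, 0], [0, 0, -4], 8.5],
    [[0, 0, 0], [0, 0, -4], 8.5],
    [[0, 0, 0], [0, 0, -4], 8.5],
    [[0, 0, 0], [0, 0, 0], 8.5],
    [[0, 0, 0], [0, 0, 0], 8.5],
  ],
)

```text
clock: 18.32
position: [0.4486, -0.2777, 0.131]
ee_rot: [0.001, -0.058, 0.998, -0.001]
contact_force: [0.8, 0.9, -1.0]
width: 0.0851
gripper_force: 0.0
```

Run:
```python
from h import *
s=manip.get_state();print(s['position'],s['ee_rot'],s['contact_force'])
```

```text
[ 0.44862937 -0.2777494   0.13100223] [ 9.26182532e-04 -5.80872413e-02  9.98310769e-01 -7.88926165e-04] [ 0.81113074  0.85480956 -0.99443419]
```

>>> drive_tool(
  rows=[
    [[0, 0, 0], [-0.1, 0.1, 0], 8.0],
    [[0, 0, 0], [0, 0, 0], 3.5],
    [[0, 0, 0], [0, 0, 0], 3.5],
    [[0, 0, 0], [0, 0, 0], 3.5],
    [[0, 0, 0], [0, 0, 0], 3.5],
    [[0, 0, 0], [0, 0, 0], 3.5],
    [[0, 0, 0], [0, 0, 0], 3.5],
  ],
  force=60,
)

```text
clock: 19.2
position: [0.4471, -0.2772, 0.1304]
ee_rot: [0.001, -0.058, 0.998, -0.001]
contact_force: [-0.1, -1.1, 6.3]
width: 0.0432
gripper_force: 60.8
```

>>> drive_tool(
  rows=[
    [[0, 0, 0], [0, 0, 4], 3.5],
    [[0, 0, 0], [-2.6, 0, 4.8], 3.5],
    [[0, 0, 0], [0, 4, 0], 3.5],
    [[0, 0, 0], [0, 6, 0], 3.5],
    [[0, 0, 0], [0, 6, 0], 3.5],
    [[0, 0, 0.02], [0, 6, 0], 3.5],
    [[0, 0, 0.02], [0, 6, 0], 3.5],
    [[0, 0, 0.018], [0, 6, 0], 3.5],
  ],
)

```text
clock: 20.2
position: [0.4199, 0.0652, 0.2171]
ee_rot: [-0.0, -0.087, 0.996, 0.0]
contact_force: [1.3, 0.7, -1.6]
width: 0.043
gripper_force: 61.8
```

>>> drive_tool(
  rows=[
    [[0, 0, 0], [0, 6, 0], 3.5],
    [[0, 0, 0], [0, 6, 0], 3.5],
    [[0, 0, 0], [0, 4.5, 0], 3.5],
    [[0, 0, 0], [0, 2, 0], 3.5],
    [[0, 0, 0], [0, 0, 0], 3.5],
    [[0, 0, 0], [0, 0, 0], 3.5],
  ],
)

```text
clock: 20.95
position: [0.4201, 0.2476, 0.217]
ee_rot: [-0.001, -0.086, 0.996, -0.0]
contact_force: [0.1, -0.7, -1.5]
width: 0.0431
gripper_force: 61.9
```

>>> drive_tool(
  rows=[
    [[0, 0, 0], [0, 2.2, -0.2], 3.5],
    [[0, 0, 0], [0, 0, 0], 3.5],
    [[0, 0, 0], [0, 0, 0], 3.5],
  ],
)

```text
clock: 21.32
position: [0.4205, 0.2691, 0.2154]
ee_rot: [-0.0, -0.086, 0.996, -0.0]
contact_force: [-0.3, 0.3, -1.6]
width: 0.0431
gripper_force: 62.0
```

>>> drive_tool(
  rows=[
    [[0, 0, 0], [1.69, 0.308, -0.05], 3.5],
    [[0, 0, 0], [1.69, 0.308, 0], 3.5],
    [[0, 0, 0], [1.69, 0.308, 0], 3.5],
    [[0, 0, 0], [1.2, 0.21, 0], 3.5],
    [[0, 0, 0], [0, 0, 0], 3.5],
  ],
)

```text
clock: 21.95
position: [0.4844, 0.2818, 0.2146]
ee_rot: [-0.0, -0.086, 0.996, -0.0]
contact_force: [-0.5, 0.5, -0.2]
width: 0.0431
gripper_force: 62.0
```

>>> drive_tool(
  rows=[
    [[0, 0, 0], [0.9, 0.14, 0], 3.5],
    [[0, 0, 0], [0.9, 0.14, 0], 3.5],
    [[0, 0, 0], [0, 0, 0], 3.5],
  ],
)

```text
clock: 22.32
position: [0.502, 0.2847, 0.215]
ee_rot: [0.0, -0.086, 0.996, 0.0]
contact_force: [-0.8, 0.3, -1.8]
width: 0.0429
gripper_force: 62.0
```

>>> drive_tool(
  rows=[
    [[0, 0, 0], [1.0, 0.16, 0], 3.5],
    [[0, 0, 0], [1.0, 0.16, 0], 3.5],
    [[0, 0, 0], [0, 0, 0], 3.5],
  ],
)

```text
clock: 22.7
position: [0.5223, 0.2878, 0.2148]
ee_rot: [0.0, -0.086, 0.996, 0.0]
contact_force: [-0.9, -0.7, -1.8]
width: 0.0429
gripper_force: 62.0
```

>>> drive_tool(
  rows=[
    [[0, 0, 0], [0, 0, -0.7], 3.5],
    [[0, 0, 0], [0, 0, -0.65], 3.5],
    [[0, 0, 0], [0, 0, 0], 3.5],
  ],
)

```text
clock: 23.08
position: [0.5205, 0.2874, 0.2005]
ee_rot: [-0.001, -0.087, 0.996, -0.0]
contact_force: [0.2, -0.8, -1.7]
width: 0.043
gripper_force: 62.0
```

>>> drive_tool(
  rows=[
    [[0, 0, 0], [0, 0, -0.1], 3.5],
    [[0, 0, 0], [0, 0, 0], 3.5],
  ],
)

```text
clock: 23.32
position: [0.5213, 0.2877, 0.2006]
ee_rot: [0.0, -0.087, 0.996, 0.0]
contact_force: [0.7, 0.0, -1.1]
width: 0.043
gripper_force: 62.0
```

>>> drive_tool(
  rows=[
    [[0, 0, 0], [0.6, 0.105, 0.04], 3.5],
    [[0, 0, 0], [0.6, 0.105, -0.025], 3.5],
    [[0, 0, 0], [0.6, 0.105, -0.025], 3.5],
    [[0, 0, 0], [0.6, 0.105, -0.025], 3.5],
    [[0, 0, 0], [0.6, 0.105, -0.025], 3.5],
    [[0, 0, 0], [0.6, 0.105, -0.025], 3.5],
    [[0, 0, 0], [0, 0, 0], 3.5],
  ],
)

```text
clock: 24.2
position: [0.5578, 0.294, 0.1995]
ee_rot: [0.0, -0.086, 0.996, 0.0]
contact_force: [-0.2, 0.8, -1.7]
width: 0.0431
gripper_force: 62.0
```

>>> drive_tool(
  rows=[
    [[0, 0, 0], [0.4, 0.07, -0.03], 3.5],
    [[0, 0, 0], [0.4, 0.07, -0.03], 3.5],
    [[0, 0, 0], [0, 0, 0], 3.5],
  ],
)

```text
clock: 24.58
position: [0.5656, 0.2954, 0.199]
ee_rot: [0.0, -0.086, 0.996, 0.0]
contact_force: [-0.4, 0.6, -1.9]
width: 0.0432
gripper_force: 62.0
```

>>> drive_tool(
  rows=[
    [[0, 0, 0], [0.3, 0.05, -0.02], 3.5],
    [[0, 0, 0], [0.3, 0.05, -0.02], 3.5],
    [[0, 0, 0], [0, 0, 0], 3.5],
  ],
)

```text
clock: 24.95
position: [0.5716, 0.2964, 0.1986]
ee_rot: [0.0, -0.086, 0.996, 0.0]
contact_force: [-0.2, 0.1, -1.6]
width: 0.0431
gripper_force: 62.0
```

>>> drive_tool(
  rows=[
    [[0, 0, 0], [0.2, 0.035, -0.01], 3.5],
    [[0, 0, 0], [0, 0, 0], 3.5],
    [[0, 0, 0], [0, 0, 0], 3.5],
  ],
)

```text
clock: 25.32
position: [0.5732, 0.2967, 0.1985]
ee_rot: [-0.0, -0.086, 0.996, 0.0]
contact_force: [-0.2, 0.6, -2.2]
width: 0.0431
gripper_force: 62.0
```

>>> drive_tool(
  rows=[
    [[0, 0, 0], [0.2, 0.035, -0.01], 3.5],
    [[0, 0, 0], [0, 0, 0], 3.5],
  ],
)

```text
clock: 25.58
position: [0.5747, 0.297, 0.1983]
ee_rot: [-0.001, -0.086, 0.996, -0.0]
contact_force: [-2.8, -0.6, -1.0]
width: 0.0433
gripper_force: 62.1
```

>>> drive_tool(
  rows=[
    [[0, 0, 0], [0.2, 0.035, -0.01], 3.5],
    [[0, 0, 0], [0, 0, 0], 3.5],
  ],
)

```text
clock: 25.82
position: [0.5754, 0.297, 0.1981]
ee_rot: [-0.002, -0.086, 0.996, -0.0]
contact_force: [-4.9, -1.4, 1.4]
width: 0.0427
gripper_force: 62.4
```

>>> drive_tool(
  rows=[
    [[0, 0, 0], [0.2, 0.035, -0.01], 3.5],
    [[0, 0, 0], [0, 0, 0], 3.5],
  ],
)

```text
clock: 26.08
position: [0.5765, 0.2972, 0.1981]
ee_rot: [-0.003, -0.086, 0.996, -0.0]
contact_force: [-7.3, -2.0, 2.3]
width: 0.0428
gripper_force: 62.5
```

>>> drive_tool(
  rows=[
    [[0, 0, 0], [0.2, 0.035, 0.02], 3.5],
    [[0, 0, 0], [0, 0, 0], 3.5],
  ],
)

```text
clock: 26.32
position: [0.5774, 0.2974, 0.1981]
ee_rot: [-0.004, -0.086, 0.996, -0.001]
contact_force: [-8.8, -2.2, 2.5]
width: 0.043
gripper_force: 62.5
```

>>> drive_tool(
  rows=[
    [[0, 0, 0], [0.15, 0.025, 0], 3.5],
    [[0, 0, 0], [0, 0, 0], 3.5],
    [[0, 0, 0], [0, 0, 0], 3.5],
    [[0, 0, 0], [0, 0, 0], 3.5],
    [[0, 0, 0], [0, 0, 0], 3.5],
  ],
)

```text
clock: 26.95
position: [0.578, 0.2975, 0.1981]
ee_rot: [-0.005, -0.086, 0.996, -0.001]
contact_force: [-10.0, -2.2, 3.7]
width: 0.043
gripper_force: 62.6
```

Run:
```python
from h import *
w,c=snap('wrist','w6');pickle.dump(c,open('w6.pkl','wb'));a,_=snap('scene','s6');b,_=snap('top','t6')
r=lambda p,x,y,ww,h,o:cv2.resize(cv2.imread(p)[y:y+h,x:x+ww],o,interpolation=cv2.INTER_CUBIC)
cv2.imwrite('pics/v6.png',np.hstack([r('pics/w6.png',180,220,200,200,(500,500)),np.vstack([r('pics/s6.png',160,120,78,65,(300,250)),r('pics/t6.png',115,165,78,65,(300,250))])]))
s=manip.get_state();print(s['position'],s['contact_force'],s['moment'])
```

```text
[0.57801395 0.2974763  0.19804454] [-10.27144286  -2.29846436   2.27911733] [-0.47663665  1.58162238 -0.21600774]
```

View pics/v6.png

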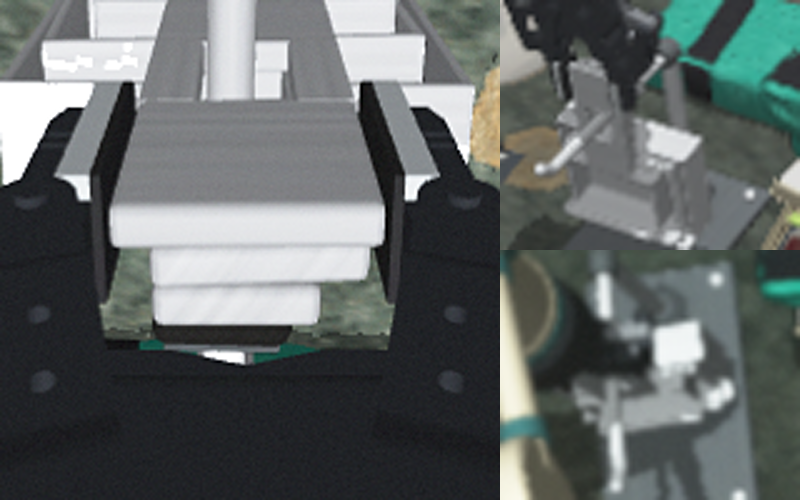

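The three handles are stacked flat on one another (wrist crop rows 205, 265 and 305), with the stop right behind. They are pressed at 10 N. Next I ease off gently and release.

>>> drive_tool(
  rows=[
    [[0, 0, 0], [0, 0, 0], 3.5],
    [[0, 0, 0], [-0.2, -0.035, 0], 3.5],
    [[0, 0, 0], [-0.2, -0.035, 0], 3.5],
    [[0, 0, 0], [-0.1, -0.017, 0], 3.5],
    [[0, 0, 0], [0, 0, 0], 3.5],
    [[0, 0, 0], [0, 0, 0], 3.5],
  ],
)

```text
clock: 27.85
position: [0.5767, 0.2975, 0.1981]
ee_rot: [-0.001, -0.086, 0.996, -0.0]
contact_force: [-5.8, -0.1, -0.3]
width: 0.0431
gripper_force: 62.1
```

>>> drive_tool(
  rows=[
    [[0, 0, 0], [-0.1, -0.017, 0], 3.5],
    [[0, 0, 0], [0, 0, 0], 3.5],
    [[0, 0, 0], [0, 0, 0], 3.5],
  ],
)

```text
clock: 28.22
position: [0.5764, 0.2974, 0.1981]
ee_rot: [-0.001, -0.086, 0.996, 0.0]
contact_force: [-4.9, -0.7, -1.8]
width: 0.0425
gripper_force: 62.0
```

>>> drive_tool(
  rows=[
    [[0, 0, 0], [-0.15, -0.026, 0], 3.5],
    [[0, 0, 0], [0, 0, 0], 3.5],
    [[0, 0, 0], [0, 0, 0], 4.8],
    [[0, 0, 0], [0, 0, 0], 6],
    [[0, 0, 0], [0, 0, 0], 7],
    [[0, 0, 0], [0, 0, 0], 7],
    [[0, 0, 0], [0, 0, 0], 7],
  ],
)

```text
clock: 29.1
position: [0.5754, 0.2971, 0.1985]
ee_rot: [0.0, -0.087, 0.996, 0.0]
contact_force: [0.3, 0.2, -0.4]
width: 0.0695
gripper_force: 0.0
```

>>> drive_tool(
  rows=[
    [[0, 0, 0], [0, 0, 2], 7],
    [[0, 0, 0], [0, 0, 4], 7],
    [[0, 0, 0], [0, 0, 5], 7],
    [[0, 0, 0], [-4, -4, 2], 7],
    [[0, 0, 0], [-4, -5, 0], 7],
    [[0, 0, 0], [-4, -5, 0], 7],
    [[0, 0, 0], [0, -5, 0], 7],
    [[0, 0, 0], [0, -5, 0], 7],
  ],
)

```text
clock: 30.1
position: [0.4565, 0.0582, 0.329]
ee_rot: [0.001, -0.087, 0.996, -0.0]
contact_force: [0.7, -0.8, -0.2]
width: 0.0699
gripper_force: 0.0
```

Run:
```python
from h import *
a,_=snap('scene','s7');b,_=snap('top','t7')
for n,o in (('s7','s6'),):
  pass
s=manip.get_state();print(s['position'],s['contact_force'])
# was anything shifted: compare top view of hook now with t5 (2 trays) via edges
for n,box in (('t7',(115,165,78,65)),('s7',(160,120,78,65))):
  im=cv2.imread(f'pics/{n}.png');x,y,w,h=box;g=cv2.cvtColor(im[y:y+h,x:x+w],cv2.COLOR_BGR2GRAY)
  print(n);print('\n'.join(''.join(' .:-=+*#%@'[v//26] for v in r) for r in g[::2]))
```

```text
[0.45695581 0.05544228 0.32880993] [0.46287494 0.31539306 0.15312454]
t7
::----:::::---:::::::::------::::::::::::---------::-::::::::::::::::.........
:::---:::::::::--::::::--==--:::---::--------------:::::---:::::::::..........
:::::::::::::::::::::::--==--:::::::::----:---:---===--=====-::::::::.........
::-----:::::::::::::::::-+**=::::::-------============+##*+=-::::::::.:...::::
::::::::::::::::::::::--=*%%*=-::::---================+#%*+=--:::::::--=======
::::-----:::::::::::::-=+*%%#==---::::--------===============------:-==++++++=
::::::----::::::::::::-=+#%%#====---::::--------=============-------::::::----
------:---:::::::::----==*%%#+=====--:::----=----============--------::::::::-
=====-------::::::::---==+%%#+====--::::---=-----============--------::-:::::-
==========--::::::::::----=*#*+===-:::::--------=============--::::::------::-
=---========-:::::::::-=---=*#*+==---:--=++***++==============-:::::-----:::-+
-----=======-::::::::::-----=====+#%%%########*+===+++++++++++++++++==========
---========--==+++++***#%%%#-::-=*%@@%%%%%%%#*+==+*##########################*

[... 3489 characters left out ...]
======--=+=-===============*#%*=====-=======--========-===:....=#%%%
------::-----------======+*++++========================-=======*%===:...-===+*
--------:--------+*++==++********+++++=====-===-======-==========-==-:::=-+===
----------------+%%%###*****************+==========================---:::=++=+
------------------=*%%%@%%#**************+==-====================-:-----=+*###
--------------------::-=+++*%@@%%@%%%#***+======================-:-----=+====*
------------------:::--------=*##%%@%%@@%%#+++==++============-:------=+====++
---------:--------:-----------------+*#%%##%%%*+%#+==========:::-----=+++=--::
------------:---====-----------------------=+*%@%=--=======-::-::---=+++--::::
```

```bash
python3 -c "
from rig import job
print(job.sign_off())"
```

```text
the job is handed in; nothing more can be done
None
```

The job is handed in: the medium and small trays were nested in the large one and each pressed home at about 10 N against the stop, then released; I got no clear look at the stack after the final release, because the arm blocked the view, so whether it stayed snug against the stop is unconfirmed.

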